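# Let a sleeve out of the lever-lid dispenser

### The arm

A 7-joint arm with a two-finger parallel gripper is mounted at the origin on the work surface. World frame = base frame: x ahead of the robot, y to its left, z up, the work surface at z = 0. Lengths are in m, angles in rad, forces in N, time in s.
With the tool pointing down it reaches from about 0.4 to 0.875 m from the base axis. Payload 19.3 kg.
Tool frame: the origin (TCP) lies midway between the tips of the shut fingers; the grasp point (between the pads) lies 19 mm behind it (bot.grasp_offset is the distance from the TCP to the grasp point, in m); z points along the fingers, x is the direction in which the jaws open and shut, and the axes are right-handed (so a half turn about z gives the same grasp; the last joint's range is limited). The gripper opens to 85 mm and grips with 20 to 120 N. Pads are 22 mm wide; open, the fingers measure 114 mm over their backs; the gripper's body (76 mm by 85 mm) begins 54 mm behind the grasp point. The pads swing forward as they close: fully open they stand 13 mm farther back than shut.
Start: joints at [1.186, 0.521, -0.036, 1.599, 0.021, 1.021, -0.113], TCP at [0.193, -0.594, 0.231] pointing down, gripper open.
Joint ranges: [-2.91, 2.91], [-0.3, 2.13], [-1.5, 1.42], [0.17, 2.43], [-1.26, 4.41], [0.16, 1.93], [-2.52, 2.52]. Speed limits (rad/s): [1.89, 1.89, 2.39, 2.39, 3.01, 3.01, 3.01].

### API

Orientations are given as a 3x3 rotation matrix whose columns are the frame's x, y, z axes.
In Python, from cell import bot gives the robot as it stands.
- The arm moves only by the shell command python3 -m pendant 'ROWS' [OPENING] [FORCE]. ROWS is JSON, a list of rows, each a list of 2 entries, a list of its own where there are three numbers: the shift along the tool's x, y, z in cm, then the turn about the tool's z in rad. A call has 1 to 12 rows; each row is the pose to reach, as a shift and turn from the pose commanded when the call began, along the tool's axes at that moment; what a row does not reach only later rows make up. A row lasts 1/8 s, in which the tool goes at most 62.5 mm and 10.7 degrees, less where a joint would pass 70% of its speed; a pose out of reach is approached as far as the arm can. A call with a gripper value outside its range is refused whole. OPENING is the closure in counts, from 0 (fully open) to 255 (shut), set as the call begins (- or left out, the last holds). The fingers move at their own pace and stop on an object; FORCE is the grip in N (left out, the last holds). Time passes only in rows, so rows that repeat a pose let the fingers close. It gives the time, the measured TCP pose, the force and the opening at its end, in the units of the state.
- bot.observe(): the state, without advancing time (a new reading comes with each control period).
- bot.capture(name): name is "scene" or "top" or "wrist"; returns a dict with "image" (384x512x3 uint8, red, green, blue), "depth" (384x512 float32, m along the optical axis (not along the pixel's ray), 0 where there is no reading), "fx", "fy", "cx", "cy" (pixels), "R" (3x3) and "t" (3): a world point X has camera coordinates R X + t; the wrist camera has in their place "mount" (4x4, takes a point from camera to tool coordinates, whose origin is the TCP and whose axes are the tool frame's). Camera axes: x right, y down, z forward; pixel columns grow to the right and rows downward; lengths in m; the calibration is good to about 2 mm. The wrist camera is an equidistant fisheye: a pixel r from the principal point sees the ray r / f radians off the axis. A picture is of the moment at which its call begins: read the wrist's pose just before it.
- bot.close_job(): hands the job in, once; it reports no verdict.
Trained networks look in the newest picture that a camera, given by its name, has taken for a name from the list of things; names that differ only in an ending like _2 or _b are one class to them, and where a whole thing is asked for, a point or a joint stands for the part that bears it (a point fixed in the world has none). Each returns a list of dicts, best first, with "confidence" (0 to 1); they miss things now and then, are a little off and sometimes report something else, mostly with a low value. They report only what shows in the picture. A call takes as long as a camera call.
- bot.regions_of(camera, label): "mask" (384x512 bool, what is visible of it) and "pixel" ([row, column] in pixels, amid what is visible of it).
The state is a dict: "time": time; "joint_positions": joint angles; "qd": joint speeds; "effort": joint torques, N m; "tool_pos": TCP position; "eef_rot": TCP orientation; "ft_force": force on the tool from outside, world axes, zero at the start; "moment": the same for the moment, N m; "grip_width": opening from 0.0 (shut) to 1.0 (fully open).
Only numpy, scipy, OpenCV 4.12 (cv2) and the standard library are available. Lean on these libraries where they do the work, as an engineer would, in place of code of your own. Each camera call takes 0.05 s, during which the arm holds its last target.

### The job

Two sleeve dispensers stand on the bench: on the wider one, press the lever paddle all the way down with your fingertips so that its lid lifts, and keep it down until the sleeve has rolled out to the front of the outlet. Then ease the lever back up slowly, staying on it until the lid is fully shut, so that the lid does not slam, and move clear. Work by the lever only: do not touch the lid or pick up or touch the sleeve, and leave the narrower dispenser and everything else on the bench as they are.

Things in the scene. Friction and masses are not known exactly. Their poses are not given: they have to be found in the camera images.
- wide: The wide sleeve dispenser, fixed: grey metal box 96 mm wide, 272 mm long (x -172 to +100), 95 mm tall (52 mm before x = -82). Origin under it, midway between its side plates; own -x is its front (outlet, towards the robot), +y its left, z up. A chute slopes down to the front, its surface at z = 60 mm + 0.1875 x. The two dispensers may stand either way round.
- wide_paddle (a point): Centre of the upper face of the wide dispenser's lever paddle: bare steel plate 40 x 40 x 6 mm outside its left (+y) side, near the front. At rest at (-147, 74, 112) mm in the dispenser's frame, its front edge tilted up 0.2 rad. All the way down it has sunk 48 mm, hardly shifted sideways, tilted 0.2 rad the other way. Springy: 2 to 7 N to press. Site moves and turns with the lever.
- wide_lever (a joint): Angle of the wide dispenser's lever, rad: 0 at rest (paddle up), 0.4 at its stop (paddle all the way down). It turns about a pin at x = -30, z = 85 mm in the dispenser's frame, parallel to its y. It springs back up when let go.
- wide_lid (a joint): Angle of the wide dispenser's lid, rad: 0 shut, 0.70 wide open; linked to the lever (lid = 1.75 x lever). Let go from open, it slams shut at over 2 rad/s in about a third of a second; eased down over two seconds or more it closes softly.
- wide_cover: Lid of the wide dispenser: clear plate in a steel frame, 165 mm long, hinged at the rear (origin on the hinge axis, x = +85, z = 99 mm in the dispenser's frame), with a steel skirt 50 mm high at its front edge that closes the chute. Open, its front edge stands about 0.21 m above the table. Open 0.25 rad, it lets the sleeve pass.
- wide_lid_edge (a point): Middle of the top front edge of the wide dispenser's lid, above the skirt.
- wide_sleeve: Loose aluminium sleeve, 36 mm diameter, 76 mm long, about 0.11 kg, lying across the wide dispenser's chute behind the lid's skirt. Origin at its centre, own y along its axis. It waits at about (-58, 0, 68) mm in the dispenser's frame; let out, it rolls in about a second to the cross wall (52 mm high) that ends the outlet, and rests at about (-147, 0, 51) mm.
- narrow: The narrow sleeve dispenser, fixed: grey metal box 58 mm wide, 272 mm long (x -172 to +100), 95 mm tall (52 mm before x = -82). Origin under it, midway between its side plates; own -x is its front (outlet, towards the robot), +y its left, z up. A chute slopes down to the front, its surface at z = 60 mm + 0.1875 x. Not to be worked.
- narrow_paddle (a point): Centre of the upper face of the narrow dispenser's lever paddle: bare steel plate 40 x 40 x 6 mm outside its left (+y) side, near the front. At rest at (-147, 55, 112) mm in the dispenser's frame, its front edge tilted up 0.2 rad. All the way down it has sunk 48 mm, hardly shifted sideways, tilted 0.2 rad the other way. Springy: 2 to 7 N to press. Site moves and turns with the lever.
- narrow_lever (a joint): Angle of the narrow dispenser's lever, rad: 0 at rest, 0.4 all the way down. To be left alone.
- narrow_sleeve: Loose aluminium sleeve, 36 mm diameter, 38 mm long, in the narrow dispenser. Origin at its centre. To be left alone.
- oil_bottle: Bystander: closed bottle, 44 mm diameter, 110 mm tall, origin under its centre; stands between the dispensers' rear ends.
- fixture_block: Bystander: brown block 70 x 50 x 18 mm with two round holes, origin under its centre.
- driver: Bystander: screwdriver lying on the table.
- pin_cup: Bystander: open steel cup, 56 mm diameter, 50 mm tall, origin under its centre.
- jig_block: Bystander: black block 80 x 60 x 35 mm, origin under its centre.
- gauge_plug: Bystander: upright steel cylinder, 28 mm diameter, 50 mm tall, origin under its centre.
- sample_tray: Bystander: blue open tray 100 x 130 x 40 mm, origin under its centre.

How it is judged:
On the way:
1. the lever is held down, the lid wide open, and the sleeve has come to the outlet (x of wide_sleeve in the frame of wide between -0.165 and -0.125 m and z of wide_sleeve in the frame of wide between 0.035 and 0.075 m and y of wide_sleeve in the frame of wide between -0.02 and 0.02 m and value of joint wide_lid above 0.55 rad), for 0.3 s.
At the end, for the whole second after the job is handed in: The wide dispenser's sleeve lies at rest in its outlet (125 to 165 mm ahead of the dispenser's origin, within the side walls), the lid is shut to within 0.04 rad and still, the narrow dispenser is shut, and the robot touches nothing (x of wide_sleeve in the frame of wide between -0.165 and -0.125 m and z of wide_sleeve in the frame of wide between 0.035 and 0.075 m and y of wide_sleeve in the frame of wide between -0.02 and 0.02 m and linear speed of wide_sleeve below 0.02 m/s and value of joint wide_lid below 0.04 rad and velocity of joint wide_lid between -0.1 and 0.1 rad/s and value of joint narrow_lever below 0.05 rad).
It fails at once if the lid slams: closing faster than 1.2 rad/s when less than 0.12 rad from shut (value of joint wide_lid below 0.12 rad and velocity of joint wide_lid below -1.2 rad/s).
It fails at once if the robot touches the wide dispenser's lid or sleeve (contact force between any of the fingers, the arm and wide_cover above 1 N or contact force between any of the fingers, the arm and wide_sleeve above 1 N).
It fails at once if the sleeve is lifted out of the chute (its centre over 0.10 m above the table) or falls out of it (under 0.03 m) (height (world z) of wide_sleeve above 0.1 m or height (world z) of wide_sleeve below 0.03 m).
It fails at once if the narrow dispenser's lever is pressed (over 0.08 rad) or its sleeve moved over 20 mm (value of joint narrow_lever above 0.08 rad or distance of narrow_sleeve from where it was at the start of the episode above 0.02 m).
It fails at once if a bystander is moved more than 20 mm (distance of any of oil_bottle, fixture_block, driver, pin_cup, jig_block, gauge_plug, sample_tray from where it was at the start of the episode above 0.02 m).
It also fails if it takes over 42 s, if anything falls off the work surface, if the arm or the gripper's body presses on something with over 40 N, if the wrist force passes 120 N, or if a joint passes its speed limit or range.

## Working session

There is one attempt and no reset: what is moved stays moved. The work goes in short steps, Python scripts to look and compute and a shell command to move; the robot and the scene stay as the last step left them, time stands still between calls to the robot, and variables do not carry over. Pictures are saved under pics/ and viewed, and the job is handed in when it is done.

```bash
mkdir -p pics; ls; python3 - <<'E'
from cell import bot
import cv2,numpy as np
o=bot.observe(); print({k:np.round(v,3).tolist() for k,v in o.items()})
for n in ["scene","top"]:
    c=bot.capture(n); cv2.imwrite(f"pics/{n}0.png",c["image"][:,:,::-1]); np.savez(f"{n}0.npz",**{k:v for k,v in c.items()})
    for l in ["wide","narrow","wide_paddle","narrow_paddle"]:
        print(n,l,[(np.round(r["pixel"]).tolist(),round(r["confidence"],2),int(r["mask"].sum())) for r in bot.regions_of(n,l)])
E
```

```text
pics
{'time': 0.0, 'joint_positions': [1.186, 0.522, -0.036, 1.6, 0.021, 1.021, -0.113], 'qd': [0.003, 0.001, 0.0, -0.001, 0.0, 0.001, 0.0], 'effort': [-0.001, -92.71, 1.98, -36.993, 0.018, 0.008, 0.0], 'tool_pos': [0.193, -0.594, 0.231], 'eef_rot': [[0.31, -0.951, -0.0], [-0.951, -0.31, 0.001], [-0.001, 0.0, -1.0]], 'ft_force': [-0.04, -0.568, 0.31], 'moment': [-0.029, -0.016, -0.027], 'grip_width': 1.003}
scene wide [([278.0, 224.0], 0.7, 5393)]
scene narrow [([176.0, 293.0], 0.56, 2924), ([120.0, 293.0], 0.35, 348)]
scene wide_paddle []
scene narrow_paddle [([145.0, 265.0], 0.7, 182), ([175.0, 293.0], 0.32, 2874)]
top wide [([176.0, 332.0], 0.87, 2951)]
top narrow [([186.0, 201.0], 0.7, 1945), ([211.0, 195.0], 0.54, 308)]
top wide_paddle [([207.0, 323.0], 0.54, 242)]
top narrow_paddle [([258.0, 220.0], 0.68, 65), ([211.0, 194.0], 0.55, 314), ([226.0, 119.0], 0.3, 499)]
```

View pics/scene0.png

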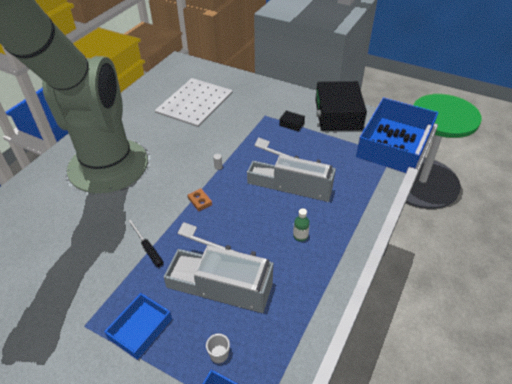

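View pics/top0.png

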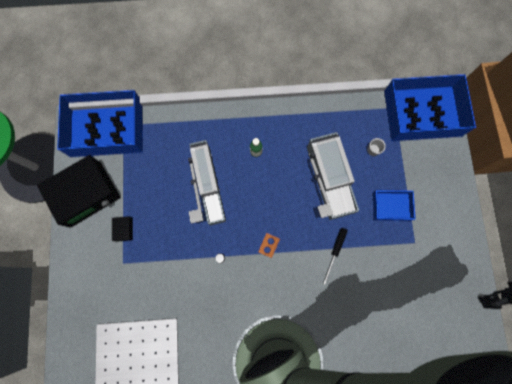

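The top view shows the wide dispenser at about (row 176, col 332), with its paddle at about (211, 324) on the left of its front. The narrow one is at about (186, 205). The paddle labels agree with the picture. Next I'll measure the wide dispenser's pose.

```bash
cat > h.py <<'E'
import numpy as np
def cloud(c):
    d=c["depth"]; v,u=np.mgrid[:384,:512]
    P=np.stack([(u-c["cx"])/c["fx"]*d,(v-c["cy"])/c["fy"]*d,d],-1)
    W=(P-c["t"])@c["R"]   # R^T (P-t)
    W[d==0]=np.nan
    return W
E
python3 - <<'E'
import numpy as np,cv2
from h import cloud
from cell import bot
for n in ["top","scene"]:
    c=dict(np.load(f"{n}0.npz")); W=cloud(c)
    print(n,"cam pos",(-c["R"].T@c["t"]).round(3),"fx",c["fx"])
    bot.capture(n)
    for l in ["wide","wide_cover","wide_paddle","narrow_paddle","narrow"]:
        for r in bot.regions_of(n,l)[:2]:
            p=W[r["mask"]]; p=p[~np.isnan(p[:,0])]; p=p[p[:,2]>0.02]
            if len(p)<5: continue
            q=cv2.minAreaRect((p[:,:2]*1000).astype(np.float32))
            print(n,l,round(r["confidence"],2),"med",np.median(p,0).round(3),"zpct",np.percentile(p[:,2],[5,50,95]).round(3),"rect",np.round(q[0]),np.round(q[1]),round(q[2],1))
c=dict(np.load("top0.npz"));W=cloud(c)
im=c["image"][120:230,290:370,::-1]
cv2.imwrite("pics/topcrop.png",cv2.resize(im,None,fx=5.4,fy=5.4,interpolation=cv2.INTER_CUBIC))
for r in range(196,222,2): print(r,[ (int(round(W[r,k,2]*1000)) if W[r,k,2]==W[r,k,2] else -1) for k in range(310,362,2)])
c=dict(np.load("scene0.npz"))
im=c["image"][210:320,150:290,::-1]
cv2.imwrite("pics/scenecrop.png",cv2.resize(im,None,fx=5,fy=5,interpolation=cv2.INTER_CUBIC))
E
```

```text
top cam pos [0.288 0.036 1.293] fx 375.41234921755694
top wide 0.57 med [ 0.583 -0.226  0.098] zpct [0.031 0.098 0.107] rect [ 588. -214.] [275. 141.] 9.6
top wide_cover 0.74 med [ 0.624 -0.226  0.1  ] zpct [0.095 0.1   0.104] rect [ 625. -221.] [163. 111.] 12.2
top wide_paddle 0.62 med [ 0.482 -0.182  0.107] zpct [0.078 0.107 0.115] rect [ 547. -171.] [200.  46.] 11.0
top narrow_paddle 0.79 med [0.491 0.227 0.108] zpct [0.082 0.108 0.115] rect [556. 240.] [195.  39.] 8.0
top narrow 0.71 med [ 0.625 -0.227  0.1  ] zpct [0.095 0.1   0.104] rect [ 626. -220.] [163. 111.] 10.9
top narrow 0.64 med [0.581 0.198 0.098] zpct [0.031 0.098 0.11 ] rect [594. 216.] [274. 104.] 9.4
scene cam pos [ 1.009 -0.787  1.064] fx 459.1977065674266
scene wide 0.92 med [ 0.611 -0.247  0.097] zpct [0.029 0.097 0.106] rect [ 588. -215.] [273. 143.] 11.1
scene wide 0.75 med [ 0.483 -0.44   0.035] zpct [0.021 0.035 0.042] rect [ 482. -437.] [132. 102.] 85.2
scene wide_cover 0.86 med [ 0.63  -0.229  0.102] zpct [0.098 0.102 0.105] rect [ 625. -223.] [162. 106.] 11.6
scene wide_cover 0.5 med [0.488 0.222 0.111] 
[... 1051 characters left out ...]
11, 109, 112, 35, 31, 35, 34, 36, 33, 36, 31, 33, 27, 29, 30, 52, 2, -3]
210 [1, -1, -2, 0, 1, 109, 110, 111, 110, 111, 109, 30, 36, 33, 34, 32, 32, 29, 31, 26, 30, 27, 32, 51, 50, 8]
212 [-4, -1, -2, -3, 0, 112, 113, 112, 113, 117, 110, 112, 32, 28, 32, 29, 29, 32, 30, 29, 54, 47, 52, 32, -4, -2]
214 [2, -3, 2, 0, 1, 111, 113, 115, 110, 115, 117, 116, 31, 30, 29, 27, 52, 57, 51, 43, 19, -1, -1, -2, 2, -1]
216 [0, -2, 3, -5, 3, 1, 113, 116, 114, 107, 38, 55, 26, 54, 54, 52, 28, 5, 4, -3, 1, 3, -3, 0, -1, 1]
218 [1, -2, 1, 1, 3, 0, -3, -1, 3, 1, 30, 49, 37, 15, -4, 2, -4, 0, -2, 5, 1, 0, -1, 0, 0, -2]
220 [0, 1, -5, 0, 0, 0, 0, 4, -4, -2, 2, 0, -2, -2, -2, 2, 3, 2, -1, -1, 0, -5, 0, 0, -2, 1]
```

View pics/topcrop.png

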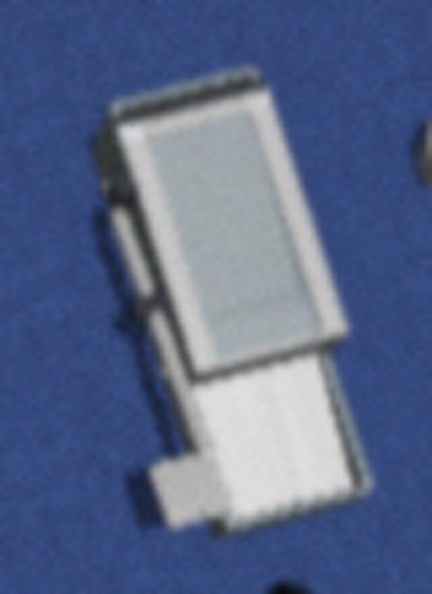

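View pics/scenecrop.png

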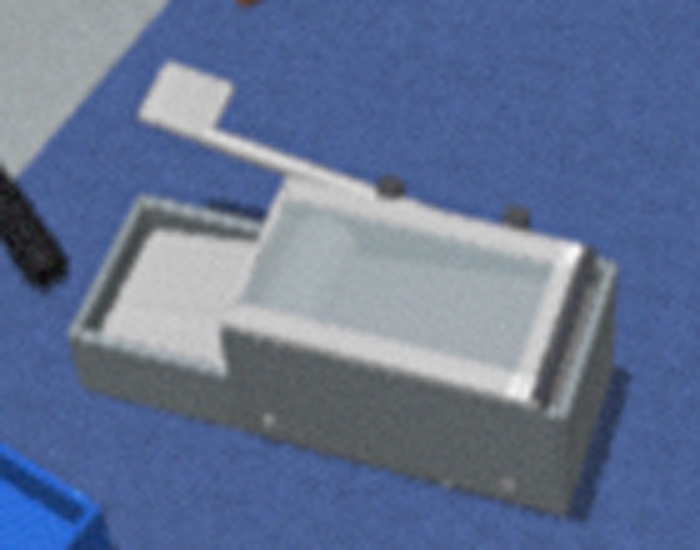

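```bash
python3 - <<'E'
import numpy as np,cv2
from h import cloud
from scipy.optimize import minimize
A=[]
for n in ["top","scene"]:
    c=dict(np.load(f"{n}0.npz")); W=cloud(c).reshape(-1,3)
    W=W[~np.isnan(W[:,0])]
    m=(W[:,0]>.40)&(W[:,0]<.80)&(W[:,1]>-.33)&(W[:,1]<-.1)&(W[:,2]>.09)
    p=W[m]
    # paddle
    q=p[(p[:,0]<.50)&(p[:,1]>-.235)&(p[:,1]<-.12)&(p[:,2]>.1)]
    print(n,"paddle",len(q),"rect",cv2.minAreaRect((q[:,:2]*1000).astype(np.float32)))
    # lid plate
    q=p[(p[:,0]>.53)&(p[:,2]<.112)]
    r=cv2.minAreaRect((q[:,:2]*1000).astype(np.float32)); print(n,"top",r)
    # whole footprint: body
    A.append(W[(W[:,0]>.40)&(W[:,0]<.80)&(W[:,1]>-.33)&(W[:,1]<-.1)&(W[:,2]>.02)])
P=np.concatenate(A)
# fit x,y,yaw: robust score over signed bounds of body pts
for yd in np.arange(7,16,1):
    a=np.radians(yd);e=np.array([np.cos(a),np.sin(a)]);f=np.array([-np.sin(a),np.cos(a)])
    u=P[:,:2]@e; v=P[:,:2]@f
    print(yd,"x ext",np.percentile(u,[.3,99.7]).round(4),np.ptp(np.percentile(u,[.3,99.7])).round(4),"right side",np.percentile(v,[.3,.6,1,2]).round(4), "vlid",)
E
```

```text
top paddle 161 rect ((471.9749450683594, -182.61663818359375), (48.49539566040039, 39.881927490234375), 10.710501670837402)
top top ((631.901611328125, -214.667724609375), (185.54833984375, 120.35594177246094), 11.645059585571289)
scene paddle 205 rect ((472.74114990234375, -183.78956604003906), (50.76593780517578, 42.14281463623047), 11.419183731079102)
scene top ((631.26953125, -216.21978759765625), (186.8300323486328, 120.35093688964844), 11.461907386779785)
7 x ext [0.3723 0.6962] 0.3239 right side [-0.3624 -0.3613 -0.3603 -0.3582] vlid
8 x ext [0.3669 0.6903] 0.3234 right side [-0.37   -0.3691 -0.3682 -0.3666] vlid
9 x ext [0.3614 0.6842] 0.3229 right side [-0.3776 -0.3768 -0.376  -0.3749] vlid
10 x ext [0.3558 0.678 ] 0.3222 right side [-0.3851 -0.3846 -0.384  -0.3832] vlid
11 x ext [0.3501 0.6717] 0.3216 right side [-0.3932 -0.3926 -0.3924 -0.3919] vlid
12 x ext [0.3443 0.6656] 0.3213 right side [-0.4029 -0.4025 -0.4022 -0.4017] vlid
13 x ext [0.3383 0.6598] 0.3215 right side [-0.4138 -0.4135 -0.4131 -0.4125] vlid
14 x ext [0.3322 0.6538] 0.3217 right side [-0.425  -0.4245 -0.4241 -0.4233] vlid
15 x ext [0.3259 0.6477] 0.3217 right side [-0.436  -0.4355 -0.4352 -0.4341] vlid
```

Both cameras agree: paddle centre at about (0.468, -0.183, 0.112), dispenser yaw about 11.3°. That matches the estimate from the lid to within 5 mm. I'll shut the fingers and travel above everything at z = 0.23.

```bash
python3 -m pendant '[[[-2.6,-3.2,0],0.02],[[-5.5,-6.9,0],0.04],[[-8.5,-10.7,0],0.06],[[-11.5,-14.5,0],0.08],[[-14.5,-18.3,0],0.1],[[-17.5,-22.0,0],0.117],[[-20.5,-25.8,0],0.117],[[-23.5,-29.6,0],0.117],[[-26.5,-33.4,0],0.117],[[-29,-36.5,0],0.117],[[-30.8,-38.8,0],0.117],[[-30.8,-38.8,0],0.117]]' 255 40
python3 - <<'E'
from cell import bot
import cv2,numpy as np
for n in ["scene","wrist","top"]:
    c=bot.capture(n); cv2.imwrite(f"pics/{n}1.png",c["image"][:,:,::-1])
o=bot.observe(); print({k:np.round(o[k],3).tolist() for k in ["time","tool_pos","eef_rot","ft_force","grip_width"]})
E
```

```text
time: 2.6
tool_pos: [0.4682, -0.1794, 0.2314]
eef_rot: [[0.2, -0.98, 0.001], [-0.98, -0.2, 0.001], [-0.0, -0.001, -1.0]]
ft_force: [0.7, -1.1, -0.3]
grip_width: -0.0
{'time': 2.75, 'tool_pos': [0.467, -0.182, 0.231], 'eef_rot': [[0.196, -0.981, -0.0], [-0.981, -0.196, -0.0], [0.0, 0.0, -1.0]], 'ft_force': [-0.619, 0.241, -0.061], 'grip_width': 0.0}
```

View pics/wrist1.png

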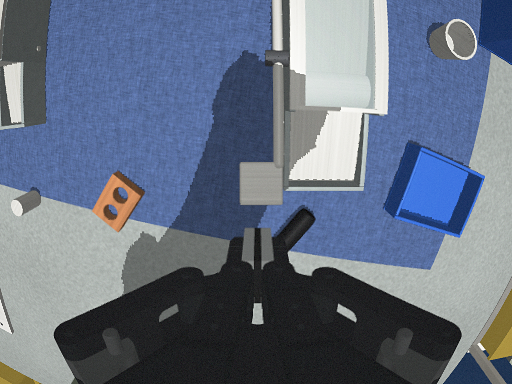

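View pics/scene1.png

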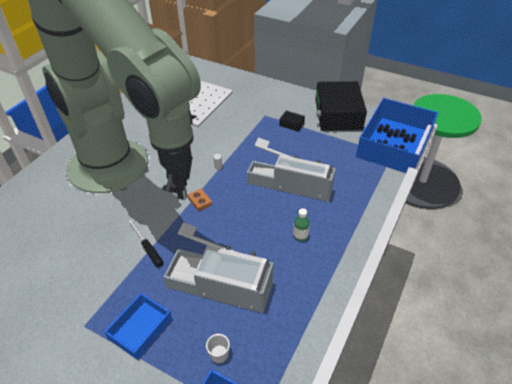

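The wrist view shows the paddle square at about (row 183, col 261), with the lever arm straight up along col 280. The view is aligned with the dispenser. I'll convert the paddle into tool coordinates and check where the camera body sits relative to the lid.

```bash
python3 - <<'E'
from cell import bot
import numpy as np
o=bot.observe(); c=bot.capture("wrist"); M=np.array(c["mount"]); print(M.round(3))
R=np.array(o["eef_rot"]);t=np.array(o["tool_pos"]); tz=.112
def ray(r,cc):
    x=(cc-c["cx"]);y=(r-c["cy"]);rr=np.hypot(x,y);th=rr/c["fx"]
    d=np.array([np.sin(th)*x/rr,np.sin(th)*y/rr,np.cos(th)])
    return R@(M[:3,:3]@d), R@M[:3,3]+t, d
for nm,r,cc,z in [("ctr",183,261,.112),("fl",204,240,.116),("fr",204,282,.116),("bl",163,241,.108),("br",163,281,.108)]:
    d,p,_=ray(r,cc); s=(z-p[2])/d[2]; X=p+s*d; print(nm,X.round(4),"tool",(R.T@(X-t)).round(4), "depth",c["depth"][r,cc])
for reg in bot.regions_of("wrist","wide_paddle"): print(reg["pixel"],reg["confidence"],reg["mask"].sum())
E
```

```text
[[ 1.     0.001 -0.     0.   ]
 [-0.001  0.959  0.284 -0.074]
 [ 0.001 -0.284  0.959 -0.141]
 [ 0.     0.     0.     1.   ]]
ctr [ 0.4703 -0.1853  0.112 ] tool [ 0.0039 -0.003   0.1193] depth 0.27119374
fl [ 0.448  -0.1701  0.116 ] tool [-0.0153  0.0159  0.1153] depth 0.39486998
fr [ 0.4556 -0.2079  0.116 ] tool [0.0232 0.0159 0.1153] depth 0.39508224
bl [ 0.4841 -0.164   0.108 ] tool [-0.0143 -0.0207  0.1233] depth 0.26962513
br [ 0.4913 -0.1996  0.108 ] tool [ 0.022  -0.0208  0.1233] depth 0.26731998
[165.9, 272.6] 0.55 3423
```

The paddle centre from the wrist view is (0.470, -0.185), within 4 mm of the earlier estimate. However, the wrist camera sits 74 mm towards the lid, where the lid's front swings up, so I'll turn the tool to put it on the far side. First I'll check joint 7's margin.

```bash
python3 - <<'E'
from cell import bot
import numpy as np
o=bot.observe(); print(np.round(o["joint_positions"],3),o["time"])
E
```

```text
[ 0.394  0.329 -0.177  1.914  0.073  0.904 -1.193] 2.85
```

```bash
python3 -m pendant '[[[0,0,0],-0.1],[[0,0,0],-0.26],[[0,0,0],-0.42],[[0,0,0],-0.58],[[0,0,0],-0.74],[[0,0,0],-0.9],[[0,0,0],-1.06],[[0,0,0],-1.22],[[0,0,0],-1.36],[[0,0,0],-1.47],[[0,0,0],-1.54],[[0,0,0],-1.57]]'
python3 -m pendant '[[[0,0,0],-0.1],[[0,0,0],-0.26],[[0,0,0],-0.42],[[0,0,0],-0.58],[[0,0,0],-0.74],[[0,0,0],-0.9],[[0,0,0],-1.06],[[0,0,0],-1.22],[[0,0,0],-1.36],[[0,0,0],-1.47],[[0,0,0],-1.54],[[0,0,0],-1.57]]'
python3 -m pendant '[[[0,0,2],0],[[0,0,4.5],0],[[0,0,6.5],0],[[0,0,8],0],[[0,0,9],0],[[0,0,9.5],0],[[0,0,9.5],0],[[0,0,9.5],0]]'
python3 - <<'E'
from cell import bot
import cv2,numpy as np
for n in ["scene","top"]:
    c=bot.capture(n); I=c["image"][:,:,::-1]; I=I[130:330,110:300] if n=="scene" else I[110:290,230:400]
    cv2.imwrite(f"pics/{n}2.png",cv2.resize(I,None,fx=3,fy=3,interpolation=cv2.INTER_CUBIC))
o=bot.observe(); print({k:np.round(o[k],3).tolist() for k in ["time","tool_pos","eef_rot","ft_force","joint_positions"]})
E
```

```text
time: 4.35
tool_pos: [0.4667, -0.182, 0.2313]
eef_rot: [[0.981, 0.195, -0.0], [0.195, -0.981, -0.0], [-0.0, 0.0, -1.0]]
ft_force: [-0.1, 0.4, 0.1]
grip_width: -0.001
time: 5.85
tool_pos: [0.4669, -0.1817, 0.2312]
eef_rot: [[-0.195, 0.981, -0.0], [0.981, 0.195, -0.0], [0.0, -0.0, -1.0]]
ft_force: [0.1, -0.1, 0.1]
grip_width: 0.004
time: 6.85
tool_pos: [0.4673, -0.1814, 0.1367]
eef_rot: [[-0.195, 0.981, 0.001], [0.981, 0.195, -0.0], [-0.0, 0.001, -1.0]]
ft_force: [-1.0, 0.2, 0.6]
grip_width: 0.0
{'time': 6.95, 'tool_pos': [0.467, -0.181, 0.137], 'eef_rot': [[-0.195, 0.981, 0.001], [0.981, 0.195, -0.0], [-0.0, 0.0, -1.0]], 'ft_force': [-0.409, 0.384, -0.216], 'joint_positions': [0.823, 0.563, -0.767, 1.981, 0.537, 0.81, 1.517]}
```

View pics/scene2.png

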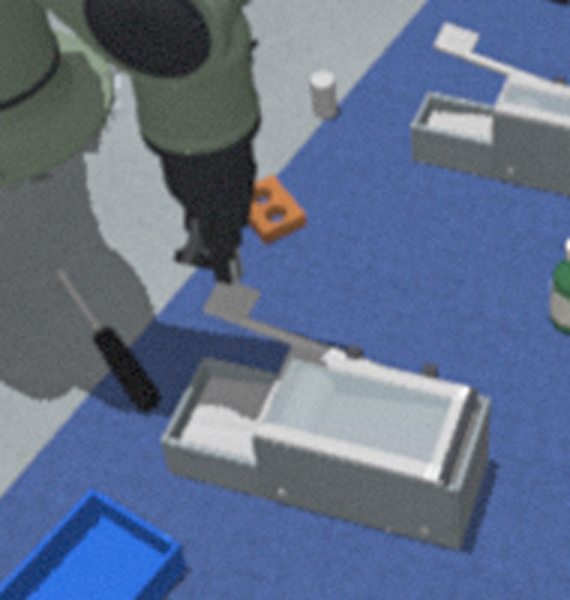

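View pics/top2.png

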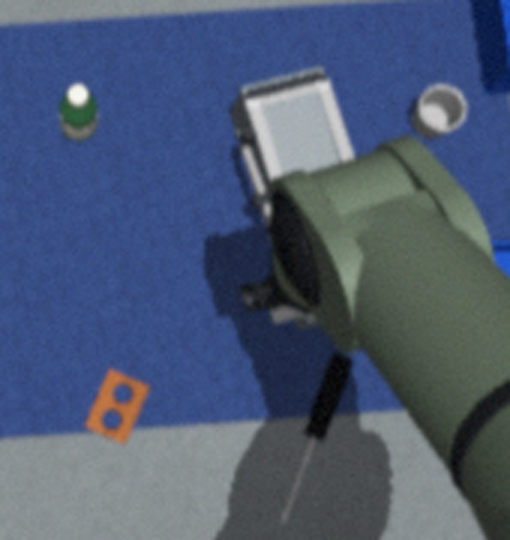

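The fingertips are above the paddle (scene crop, about (230, 285)) and the camera now faces away from the lid. I'll press in two stages.

```bash
python3 -m pendant '[[[0,0,0.7],0],[[0,0,1.4],0],[[0,0,2.0],0],[[0,0,2.6],0],[[0,0,3.2],0],[[0,0,3.6],0],[[0,0,3.6],0]]'
python3 - <<'E'
from cell import bot
import cv2,numpy as np
c=bot.capture("scene"); I=c["image"][:,:,::-1][130:330,110:300]
cv2.imwrite("pics/scene3.png",cv2.resize(I,None,fx=3,fy=3,interpolation=cv2.INTER_CUBIC))
o=bot.observe(); print({k:np.round(o[k],3).tolist() for k in ["time","tool_pos","ft_force","moment"]})
E
```

```text
time: 7.82
tool_pos: [0.467, -0.1813, 0.1]
eef_rot: [[-0.195, 0.981, -0.0], [0.981, 0.195, 0.0], [0.0, -0.0, -1.0]]
ft_force: [-1.4, -0.5, 3.6]
grip_width: 0.003
{'time': 7.875, 'tool_pos': [0.467, -0.181, 0.1], 'ft_force': [-1.378, 0.158, 3.897], 'moment': [-0.084, 0.53, 0.006]}
```

View pics/scene3.png

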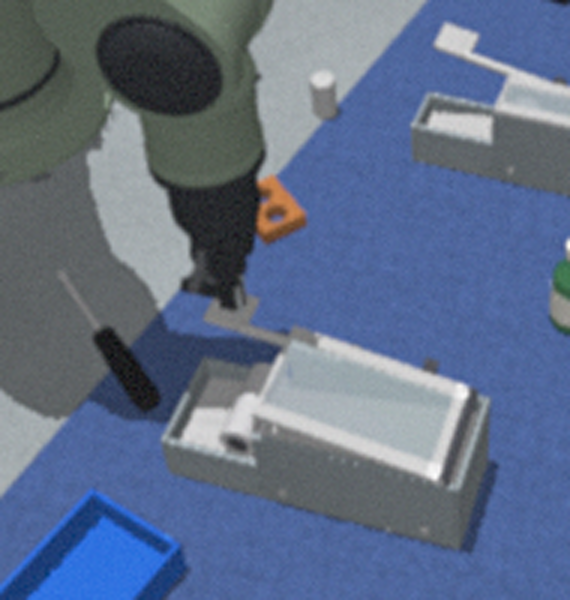

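The lid is lifting and the sleeve is already rolling out (about (240, 425)), with 3.6 N on the tool. I'll press on to the stop and hold.

```bash
python3 -m pendant '[[[0,0,0.7],0],[[0,0,1.4],0],[[0,0,2.1],0],[[0,0,2.7],0],[[0,0,3.1],0],[[0,0,3.4],0],[[0,0,3.55],0],[[0,0,3.55],0],[[0,0,3.55],0],[[0,0,3.55],0]]'
python3 - <<'E'
from cell import bot
import cv2,numpy as np
c=bot.capture("scene"); np.savez("s4.npz",**c); I=c["image"][:,:,::-1][130:330,110:300]
cv2.imwrite("pics/scene4.png",cv2.resize(I,None,fx=3,fy=3,interpolation=cv2.INTER_CUBIC))
o=bot.observe(); print({k:np.round(o[k],3).tolist() for k in ["time","tool_pos","ft_force","moment"]})
from h import cloud
W=cloud(c)
for l in ["wide_sleeve","wide_cover"]:
  for r in bot.regions_of("scene",l)[:2]:
    p=W[r["mask"]];p=p[~np.isnan(p[:,0])]; print(l,r["confidence"],r["pixel"],np.median(p,0).round(3),"zmax",np.percentile(p[:,2],97).round(3))
E
```

```text
time: 9.12
tool_pos: [0.468, -0.1811, 0.0652]
eef_rot: [[-0.195, 0.981, 0.002], [0.981, 0.195, 0.0], [-0.0, 0.002, -1.0]]
ft_force: [2.9, 0.7, 8.1]
grip_width: -0.003
{'time': 9.175, 'tool_pos': [0.468, -0.181, 0.065], 'ft_force': [2.644, 0.163, 8.207], 'moment': [0.071, -0.614, -0.02]}
wide_sleeve 0.67 [261.6, 179.6] [ 0.486 -0.263  0.064] zmax 0.071
wide_cover 0.67 [254.6, 237.2] [ 0.641 -0.226  0.161] zmax 0.206
```

View pics/scene4.png

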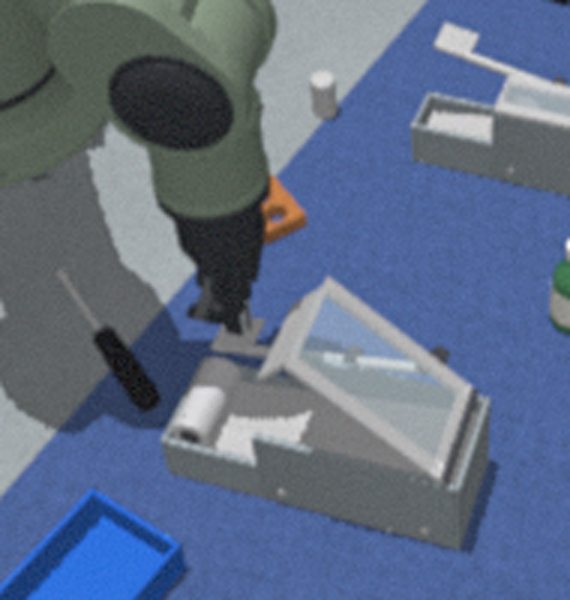

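The lid is wide open (edge at z about 0.206) and the sleeve lies against the front wall, measured at (0.486, -0.263). The expected position is (0.483, -0.257), with its top at 0.07. I'll hold a second longer at slightly more depth, then ease up at 8 mm/s.

```bash
python3 -m pendant '[[[0,0,0.1],0],[[0,0,0.1],0],[[0,0,0.1],0],[[0,0,0.1],0],[[0,0,0.1],0],[[0,0,0.1],0],[[0,0,0.1],0],[[0,0,0.1],0]]'
python3 - <<'E'
from cell import bot
import numpy as np
c=bot.capture("scene")
from h import cloud
W=cloud(c)
for l in ["wide_sleeve","wide_cover"]:
  for r in bot.regions_of("scene",l)[:1]:
    p=W[r["mask"]];p=p[~np.isnan(p[:,0])]; print(l,r["confidence"],r["pixel"],np.median(p,0).round(3),"zmax",np.percentile(p[:,2],97).round(3))
E
python3 -m pendant '[[[0,0,-0.1],0],[[0,0,-0.2],0],[[0,0,-0.3],0],[[0,0,-0.4],0],[[0,0,-0.5],0],[[0,0,-0.6],0],[[0,0,-0.7],0],[[0,0,-0.8],0],[[0,0,-0.9],0],[[0,0,-1.0],0],[[0,0,-1.1],0],[[0,0,-1.2],0]]'
python3 -m pendant '[[[0,0,-0.1],0],[[0,0,-0.2],0],[[0,0,-0.3],0],[[0,0,-0.4],0],[[0,0,-0.5],0],[[0,0,-0.6],0],[[0,0,-0.7],0],[[0,0,-0.8],0],[[0,0,-0.9],0],[[0,0,-1.0],0],[[0,0,-1.1],0],[[0,0,-1.2],0]]'
```

```text
time: 10.28
tool_pos: [0.4682, -0.1811, 0.0645]
eef_rot: [[-0.195, 0.981, 0.002], [0.981, 0.195, -0.0], [-0.001, 0.002, -1.0]]
ft_force: [2.0, 1.1, 13.7]
grip_width: -0.002
wide_sleeve 0.7 [261.5, 179.9] [ 0.486 -0.263  0.064] zmax 0.071
wide_cover 0.82 [252.6, 235.8] [ 0.641 -0.227  0.163] zmax 0.207
time: 11.92
tool_pos: [0.4667, -0.1814, 0.0757]
eef_rot: [[-0.195, 0.981, -0.001], [0.981, 0.195, -0.0], [0.0, -0.001, -1.0]]
ft_force: [-3.4, -0.0, 3.4]
grip_width: -0.004
time: 13.42
tool_pos: [0.4671, -0.1813, 0.0879]
eef_rot: [[-0.195, 0.981, 0.0], [0.981, 0.195, 0.0], [-0.0, 0.0, -1.0]]
ft_force: [-2.6, -1.0, 3.6]
grip_width: -0.001
```

The force rose to 13.7 N at the stop, so the lever is fully down. It now follows the fingers up at about 3.5 N.

```bash
python3 -m pendant '[[[0,0,-0.1],0],[[0,0,-0.2],0],[[0,0,-0.3],0],[[0,0,-0.4],0],[[0,0,-0.5],0],[[0,0,-0.6],0],[[0,0,-0.7],0],[[0,0,-0.8],0],[[0,0,-0.9],0],[[0,0,-1.0],0],[[0,0,-1.1],0],[[0,0,-1.2],0]]'
python3 -m pendant '[[[0,0,-0.1],0],[[0,0,-0.2],0],[[0,0,-0.3],0],[[0,0,-0.4],0],[[0,0,-0.5],0],[[0,0,-0.6],0],[[0,0,-0.7],0],[[0,0,-0.8],0],[[0,0,-0.9],0],[[0,0,-1.0],0],[[0,0,-1.1],0],[[0,0,-1.2],0]]'
python3 -m pendant '[[[0,0,-0.1],0],[[0,0,-0.2],0],[[0,0,-0.3],0],[[0,0,-0.4],0],[[0,0,-0.5],0],[[0,0,-0.6],0],[[0,0,-0.7],0],[[0,0,-0.8],0]]'
```

```text
time: 14.92
tool_pos: [0.4671, -0.1813, 0.0999]
eef_rot: [[-0.195, 0.981, 0.0], [0.981, 0.195, 0.0], [0.0, 0.0, -1.0]]
ft_force: [2.9, 1.3, 2.0]
grip_width: 0.003
time: 16.42
tool_pos: [0.4671, -0.1813, 0.1119]
eef_rot: [[-0.195, 0.981, 0.0], [0.981, 0.195, -0.0], [-0.0, 0.0, -1.0]]
ft_force: [2.8, 0.1, 1.8]
grip_width: 0.003
time: 17.42
tool_pos: [0.4671, -0.1813, 0.1199]
eef_rot: [[-0.195, 0.981, -0.0], [0.981, 0.195, 0.0], [0.0, -0.0, -1.0]]
ft_force: [-0.3, -0.0, 0.8]
grip_width: -0.0
```

The force dropped to zero between z = 0.112 and 0.120, where the rest height was expected. I'll move clear and check.

```bash
python3 -m pendant '[[[0,0,-0.4],0],[[0,0,-1],0],[[0,0,-2.5],0],[[0,0,-4.5],0],[[0,0,-7],0],[[0,-2,-9],0],[[0,-5,-11],0],[[0,-7,-12],0],[[0,-8,-12],0],[[0,-8,-12],0],[[0,-8,-12],0]]'
python3 - <<'E'
from cell import bot
import cv2,numpy as np
from h import cloud
c=bot.capture("scene"); W=cloud(c); cv2.imwrite("pics/scene5.png",c["image"][:,:,::-1])
for l in ["wide_sleeve","wide_cover","wide_paddle","narrow_paddle"]:
  for r in bot.regions_of("scene",l)[:1]:
    p=W[r["mask"]];p=p[~np.isnan(p[:,0])]; print(l,round(r["confidence"],2),r["pixel"],np.median(p,0).round(3),"z3,97",np.percentile(p[:,2],[3,97]).round(3))
o=bot.observe(); print({k:np.round(o[k],3).tolist() for k in ["time","tool_pos","ft_force"]})
E
```

```text
time: 18.8
tool_pos: [0.3891, -0.1966, 0.2396]
eef_rot: [[-0.195, 0.981, 0.0], [0.981, 0.195, 0.001], [0.001, 0.0, -1.0]]
ft_force: [-0.2, -0.8, -0.4]
grip_width: 0.001
wide_sleeve 0.9 [262.8, 180.5] [ 0.487 -0.262  0.065] z3,97 [0.049 0.071]
wide_cover 0.98 [267.0, 232.8] [ 0.629 -0.229  0.102] z3,97 [0.098 0.105]
wide_paddle 0.82 [233.3, 189.6] [ 0.475 -0.187  0.11 ] z3,97 [0.081 0.117]
narrow_paddle 0.71 [227.3, 303.0] [0.719 0.009 0.063] z3,97 [0.009 0.111]
{'time': 19.05, 'tool_pos': [0.389, -0.197, 0.24], 'ft_force': [-0.181, -1.221, -0.248]}
```

View pics/scene5.png

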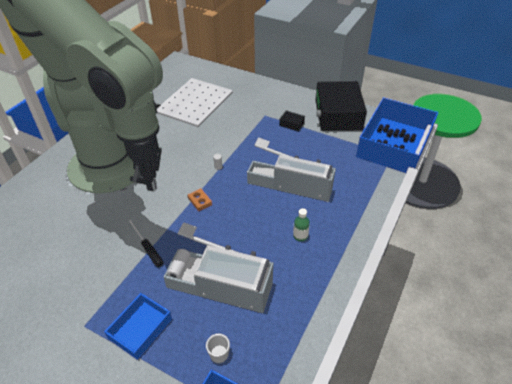

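The lid is shut (cover z 0.098–0.105, as at the start) and the sleeve lies in the outlet at about (263, 180). The narrow dispenser and the bystanders look unchanged, and the robot is clear. The "narrow_paddle" hit at (227, 303) is the bottle, a false detection. Handing in.

```bash
python3 -c "
from cell import bot
print(bot.close_job())"
```

```text
the job is handed in; nothing more can be done
None
```

I pressed the wide dispenser's lever to its stop with shut fingertips and held it until the sleeve had rolled to the front of the outlet. Then I eased it up at about 8 mm/s over roughly 7 s, moved clear, and handed in at about 19 s of the 42 s allowed.

**While the lever was held down:**
- The wrist force rose to 13.7 N against the stop.
- The lid edge stood at about 0.207 m, close to the stated 0.21 m for fully open.
- The sleeve was at the cross wall, 7 mm or less from its expected resting place in two separate looks.

**After moving clear:**
- **Lid:** it is back at its starting height (0.102 m), so shut as far as the camera can tell. I could not read the lid joint directly.
- **Lever contact:** the fingertips still felt the lever at z = 0.112 m. Contact ended by 0.120 m, which matches its rest height, so the lid should not have slammed.
- **Sleeve:** it has not moved from the outlet.
- **Robot:** the force readings are near zero, so it touches nothing.
- **Narrow dispenser and other items:** they look unchanged in the picture; I did not measure each one.

One check failed: in the last picture the network reported the oil bottle as the narrow paddle. The picture itself shows that paddle still up.

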